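# Close the heating bath with its nested reducing rings

### The arm

A 6-joint arm with a two-finger parallel gripper is mounted at the origin on the work surface. World frame = base frame: x ahead of the robot, y to its left, z up, the work surface at z = 0. Lengths are in m, angles in rad, forces in N, time in s.
With the tool pointing down it reaches from about 0.3 to 0.75 m from the base axis. Payload 8.5 kg.
Tool frame: the origin (TCP) lies at the very end of the fingers, on their centre line; the grasp point (between the pads) lies 19 mm behind it; z points along the fingers, y is the line along which they close (so a half turn about z gives the same grasp; the last joint's range is limited). The gripper opens to 88 mm and grips with 3 to 60 N. Pads are 18 mm wide; open, the fingers measure 123 mm over their backs; the gripper's body (75 mm by 187 mm) begins 45 mm behind the grasp point.
Start: joints at [0.971, 0.381, 1.297, -0, 1.464, -0.215], TCP at [0.206, 0.51, 0.239] pointing down, gripper open.
Joint ranges: [-3.11, 3.11], [-0.89, 2.33], [0.22, 2.48], [-1.42, 4.56], [0.17, 2.85], [-2.88, 2.88]. Speed limits (rad/s): [2.39, 2.39, 3.14, 3.14, 3.14, 3.14].

### API

Orientations are given as a unit quaternion [w, x, y, z].
In Python, from station import monitor, imaging, arm gives the robot as it stands. The module is installed in compiled form; this text tells all that it offers.
- The arm moves only by the shell command python3 -m jog 'ROWS' [FORCE]. ROWS is a JSON object of lists of equal length, an entry for each row: "xyz": the shift along the world's x, y, z in units of 25 mm (1.0 is 25 mm), a list of three; "angular": the turn, a rotation vector about the world's x, y, z in units of 5 degrees (1.0 is 5 degrees), a list of three; "claw": the finger opening in mm, from 0 to 88.1. In form: {"xyz": [[tx, ty, tz], ...], "angular": [[wx, wy, wz], ...], "claw": [claw, ...]}. A call has 1 to 12 rows; each row is the pose to reach, as a shift and turn from the pose commanded when the call began; what a row does not reach only later rows make up. A row lasts 1/12 s, in which the tool goes at most 41.7 mm and 7.16 degrees, less where a joint would pass 70% of its speed; a pose out of reach is approached as far as the arm can. A call with a gripper value outside its range is refused whole. The fingers move at their own pace and stop on an object; FORCE is the grip in N (left out, the last holds). Time passes only in rows, so rows that repeat a pose let the fingers close. It gives the time, the measured TCP pose, the force, the opening and the grip force at its end, in the units of the state.
- monitor.state(): the state, without advancing time (a new reading comes with each control period).
- imaging.snapshot(name): name is "scene" or "top" or "wrist"; returns the picture (384x512x3 uint8, red, green, blue); there is no depth.
- imaging.get_calibration(name): a dict with "intrinsics" (3x3 intrinsics, pixels), "R" (3x3) and "t" (3): a world point X has camera coordinates R X + t. Camera axes: x right, y down, z forward; pixel columns grow to the right and rows downward; lengths in m; the calibration is good to about 2 mm. A picture is of the moment at which its call begins: read the wrist's pose just before it. get_calibration takes no time and is no camera call; for the wrist camera it gives the pose at the moment of the call.
- arm.close_job(): hands the job in; it is judged then, once.
The state is a dict: "time_s": time; "q": joint angles; "joint_velocities": joint speeds; "tau": joint torques, N m; "position": TCP position; "orientation": TCP orientation; "force": force on the tool from outside, world axes, zero at the start; "moment": the same for the moment, N m; "opening": finger opening in m; "grip_force": force on a finger pad.
Only numpy, scipy, OpenCV 4.12 (cv2) and the standard library are available. Lean on these libraries where they do the work, as an engineer would, in place of code of your own. Each camera call takes 0.05 s, during which the arm holds its last target. There are 200 camera calls.

### The job

Close the round heating bath with its loose covers: seat the wide ring (black tab) on the bath's mouth, then nest the middle ring (orange tab) in it, then the small ring (blue tab), then the plug with the red knob in the last hole. Put them on one at a time in that order, each lowered fully home so that it lies flat, and leave all four released. Don't shift or knock over the glass beaker or the yellow tape roll.

Things in the scene. Friction and masses are not known exactly. Their poses are not given: they have to be found in the camera images.
- bath: Fixed round white pot 192 mm across, flat rim 100 mm high, open empty steel basin with mouth 160 mm wide; small grey panel on its -x side. Origin: centre of its underside. Seated, the covers' origins are 92, 96, 100 and 104 mm above it, in order. Covers may be turned any way; tabs pointing to different sides (say 90 degrees apart) leave the fingers room.
- wide_ring: The largest metal ring, 220 g, lying flat: flange 176 mm across, z 8 to 12 mm; hole 116 mm; under it a collar 152 mm across, 8 mm deep, edge tapered 3 mm, to fit the bath's mouth with 4 mm play all round. Upright black tab, centred 78 mm from the axis along its own -x: 10 mm thick in x (radially), 24 mm wide in y, top at z 42 mm. Origin: centre of its underside, z up.
- middle_ring: The middle-sized metal ring, 150 g, lying flat: flange 132 mm across, z 8 to 12 mm; hole 76 mm; under it a collar 108 mm across, 8 mm deep, edge tapered 3 mm, to fit the wide ring's hole with 4 mm play all round. Upright orange tab, centred 56 mm from the axis along its own -x: 10 mm thick in x (radially), 24 mm wide in y, top at z 42 mm. Origin: centre of its underside, z up.
- small_ring: The smallest metal ring, 100 g, lying flat: flange 92 mm across, z 8 to 12 mm; hole 36 mm; under it a collar 68 mm across, 8 mm deep, edge tapered 3 mm, to fit the middle ring's hole with 4 mm play all round. Upright blue tab, centred 36 mm from the axis along its own -x: 10 mm thick in x (radially), 24 mm wide in y, top at z 42 mm. Origin: centre of its underside, z up.
- plug: Metal plug, 80 g, lying flat. Flange 52 mm across, z 8 to 12 mm; under it a foot 28 mm across, 8 mm deep, lower edge tapered 3 mm, which fits the small ring's hole with 4 mm play all round. Upright round red knob in its middle, 18 mm across, top at z 42 mm. Origin: centre of its underside, z up.
- beaker: Bystander: glass beaker, 60 mm across at the rim and 75 mm high, standing upright; origin: centre of its underside. Leave it alone.
- tape_roll: Bystander: yellow roll of tape, 72 mm across, 24 mm high, lying flat; origin: centre of its underside. Leave it alone.
There are look-alikes about, which are no part of the job. Leave any green look-alike of the small_ring alone.

How it is judged:
On the way, in this order (a step that is already met when the one before it is completed fails the run):
1. the wide ring is seated on the bath, flat and let go (horizontal distance between wide_ring and bath below 0.008 m and z of wide_ring in the frame of bath between 0.0895 and 0.0945 m and angle between wide_ring's own z axis and vertical below 0.06 rad and contact force between wide_ring and the fingers below 0.05 N), for 0.2 s.
2. the middle ring is nested in the wide ring on the bath, flat and let go (horizontal distance between wide_ring and bath below 0.008 m and z of wide_ring in the frame of bath between 0.0895 and 0.0945 m and angle between each of wide_ring, middle_ring's own z axis and vertical below 0.06 rad and horizontal distance between middle_ring and wide_ring below 0.008 m and z of middle_ring in the frame of wide_ring between 0.0015 and 0.0065 m and contact force between middle_ring and the fingers below 0.05 N), for 0.2 s.
3. the small ring is nested in the middle ring on the bath, flat and let go (horizontal distance between wide_ring and bath below 0.008 m and z of wide_ring in the frame of bath between 0.0895 and 0.0945 m and angle between each of wide_ring, middle_ring, small_ring's own z axis and vertical below 0.06 rad and horizontal distance between middle_ring and wide_ring below 0.008 m and z of middle_ring in the frame of wide_ring between 0.0015 and 0.0065 m and horizontal distance between small_ring and middle_ring below 0.008 m and z of small_ring in the frame of middle_ring between 0.0015 and 0.0065 m and contact force between small_ring and the fingers below 0.05 N), for 0.2 s.
4. the plug is seated in the small ring on the bath, flat and let go (horizontal distance between wide_ring and bath below 0.008 m and z of wide_ring in the frame of bath between 0.0895 and 0.0945 m and angle between each of wide_ring, middle_ring, small_ring, plug's own z axis and vertical below 0.06 rad and horizontal distance between middle_ring and wide_ring below 0.008 m and z of middle_ring in the frame of wide_ring between 0.0015 and 0.0065 m and horizontal distance between small_ring and middle_ring below 0.008 m and z of small_ring in the frame of middle_ring between 0.0015 and 0.0065 m and horizontal distance between plug and small_ring below 0.008 m and z of plug in the frame of small_ring between 0.0015 and 0.0065 m and contact force between plug and the fingers below 0.05 N), for 0.2 s.
At the end, for the whole second after the job is handed in: All four covers nested in order in the bath, each within 8 mm sideways of what it sits in, within 2.5 mm of its seated height (92 mm above the bath's origin, then 4 mm above the cover below), tilted under 0.06 rad, at rest and released (horizontal distance between wide_ring and bath below 0.008 m and z of wide_ring in the frame of bath between 0.0895 and 0.0945 m and angle between each of wide_ring, middle_ring, small_ring, plug's own z axis and vertical below 0.06 rad and linear speed of each of wide_ring, middle_ring, small_ring, plug below 0.02 m/s and horizontal distance between middle_ring and wide_ring below 0.008 m and z of middle_ring in the frame of wide_ring between 0.0015 and 0.0065 m and horizontal distance between small_ring and middle_ring below 0.008 m and z of small_ring in the frame of middle_ring between 0.0015 and 0.0065 m and horizontal distance between plug and small_ring below 0.008 m and z of plug in the frame of small_ring between 0.0015 and 0.0065 m); the robot touches nothing.
It fails at once if the beaker is shifted by more than 40 mm or tipped over (distance of beaker from where it was at the start of the episode above 0.04 m or angle between beaker's own z axis and vertical above 0.5 rad).
It fails at once if the tape roll is shifted by more than 40 mm or tipped over (distance of tape_roll from where it was at the start of the episode above 0.04 m or angle between tape_roll's own z axis and vertical above 0.5 rad).
It also fails if it takes over 115 s, if anything falls off the work surface, if the arm or the gripper's body presses on something with over 40 N, if the wrist force passes 120 N, or if a joint passes its speed limit or range.

## Working session

There is one attempt and no reset: what is moved stays moved. The work goes in short steps, Python scripts to look and compute and a shell command to move; the robot and the scene stay as the last step left them, time stands still between calls to the robot, and variables do not carry over. Pictures are saved under pics/ and viewed, at most 14 in all, crops included, and the job is handed in when it is done.

```bash
mkdir -p pics; python3 - <<'E'
from station import monitor, imaging
import cv2
for n in("top","scene"):
    im=imaging.snapshot(n); cv2.imwrite(f"pics/{n}0.png",im[:,:,::-1]); c=imaging.get_calibration(n); print(n,c)
s=monitor.state();print(s['time_s'],s['position'],s['orientation'],s['opening'])
E
```

```text
top {'intrinsics': array([[369.18842354,   0.        , 255.74696084],
       [  0.        , 369.18842354, 191.86096446],
       [  0.        ,   0.        ,   1.        ]]), 'R': array([[ 0.02633484, -0.99959199, -0.01106056],
       [-0.99515063, -0.02516566, -0.09508898],
       [ 0.09477184,  0.01351107, -0.99540733]]), 't': array([-0.11479248,  0.59079806,  1.23538516])}
scene {'intrinsics': array([[363.30606587,   0.        , 255.18923175],
       [  0.        , 363.30606587, 192.20419855],
       [  0.        ,   0.        ,   1.        ]]), 'R': array([[-0.62470723,  0.78063917,  0.01853027],
       [ 0.45312212,  0.38173371, -0.80558036],
       [-0.63594121, -0.4948554 , -0.59219668]]), 't': array([ 0.44985814, -0.20698526,  1.50291571])}
0.1 [0.20629788 0.50956523 0.23822419] [-2.57039502e-04  1.91193120e-01  9.81552228e-01 -5.89786845e-04] 0.08796483241093579
```

View pics/top0.png

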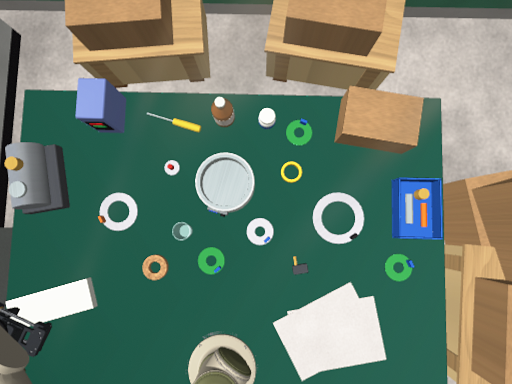

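View pics/scene0.png

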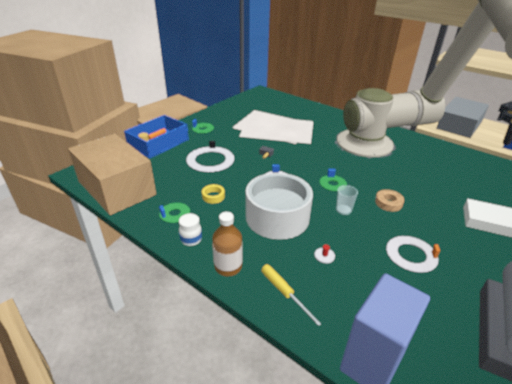

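Candidates in the top image:
- **Wide ring:** white (338,218), black tab (353,237).
- **Middle ring:** white (118,211), orange tab (101,219). The orange-brown roll at (154,267) is not it.
- **Small ring:** white (260,231), blue tab (267,241). The green look-alikes are at (299,132), (211,261) and (398,267).
- **Plug:** red knob (172,168). The white bottle at (266,117) is not it.
- **Bath:** (225,182).

I'll check these choices in a crop and measure them.

```bash
cat > h.py <<'E'
import numpy as np, cv2
from station import monitor, imaging
def cast(c,uv,z):
    R,t,K=c['R'],c['t'],c['intrinsics']; uv=np.atleast_2d(uv).astype(float)
    d=np.c_[uv,np.ones(len(uv))]@np.linalg.inv(K).T@R; o=-R.T@t
    return (o+d*((z-o[2])/d[:,2])[:,None])[:,:2]
def circ(p):
    A=np.c_[2*p,np.ones(len(p))]; s=np.linalg.lstsq(A,(p**2).sum(1),rcond=None)[0]
    return s[:2],np.sqrt(s[2]+s[:2]@s[:2])
def rcirc(p,n=3):
    for _ in range(n):
        c,r=circ(p); e=abs(np.hypot(*(p-c).T)-r); p=p[e<=max(np.percentile(e,80),.0012)]
    return c,r,len(p)
def white(im,v=140,s=60):
    h=cv2.cvtColor(im,cv2.COLOR_RGB2HSV); return ((h[...,2]>v)&(h[...,1]<s)).astype(np.uint8)
def blob(m,near,r):
    y,x=np.nonzero(m); k=np.hypot(x-near[0],y-near[1])<r; return np.c_[x[k],y[k]].mean(0),k.sum()
def hue(im,lo,hi,s=120,v=50):
    h=cv2.cvtColor(im,cv2.COLOR_RGB2HSV); return (h[...,0]>=lo)&(h[...,0]<=hi)&(h[...,1]>s)&(h[...,2]>v)
def st(): 
    s=monitor.state(); return {k:np.round(s[k],4) for k in('time_s','position','orientation','opening','force','grip_force')}
E
python3 - <<'E'
from h import *
im=imaging.snapshot("top"); c=imaging.get_calibration("top")
m=white(im)
T={'wide':(338,218,32,.012),'middle':(118,211,25,.012),'small':(260,231,18,.012),'plug':(172,168,12,.012),'bath':(225,182,36,.1)}
h=cv2.cvtColor(im,cv2.COLOR_RGB2HSV)
for n,(x,y,r,z) in T.items():
    q=np.zeros_like(m); cv2.circle(q,(x,y),r,1,-1)
    cs,_=cv2.findContours(m*q,cv2.RETR_EXTERNAL,cv2.CHAIN_APPROX_NONE)
    k=max(cs,key=cv2.contourArea).reshape(-1,2)
    print(n,rcirc(cast(c,k,z)))
dark=(h[...,2]<60)
for n,mm,near,r in(('wide',(im.max(2)<50),(353,237),8),('middle',hue(im,3,20),(101,219),8),('small',hue(im,100,130),(267,241),8)):
    p,k=blob(mm,near,r); print(n,'tab',p,k,cast(c,p,.035))
r=hue(im,0,8)|hue(im,172,180); p,k=blob(r,(172,168),8); print('knob',p,k,cast(c,p,.038))
t=[cv2.resize(im[y-35:y+35,x-35:x+35],(260,260),interpolation=cv2.INTER_CUBIC) for x,y,_,_ in T.values()]
t.append(t[0]*0); cv2.imwrite('pics/crop.png',np.vstack([np.hstack(t[:3]),np.hstack(t[3:])])[:,:,::-1])
E
```

```text
wide (array([ 0.51426952, -0.38328251]), np.float64(0.08691751710839131), 94)
middle (array([0.51611448, 0.37494849]), np.float64(0.06480886488155216), 69)
small (array([ 0.46058213, -0.11613248]), np.float64(0.0452058910981879), 53)
plug (array([0.67422619, 0.19722997]), np.float64(0.026141684649741495), 30)
bath (array([0.61790967, 0.00210861]), np.float64(0.0954401954606859), 104)
wide tab [353.6  235.95] 20 [[ 0.45272478 -0.43146372]]
middle tab [100.97222222 218.86111111] 36 [[0.48759389 0.42290623]]
small tab [266.78571429 239.14285714] 14 [[ 0.43433959 -0.14086907]]
knob [170.22727273 166.36363636] 22 [[0.67282415 0.19537333]]
```

View pics/crop.png

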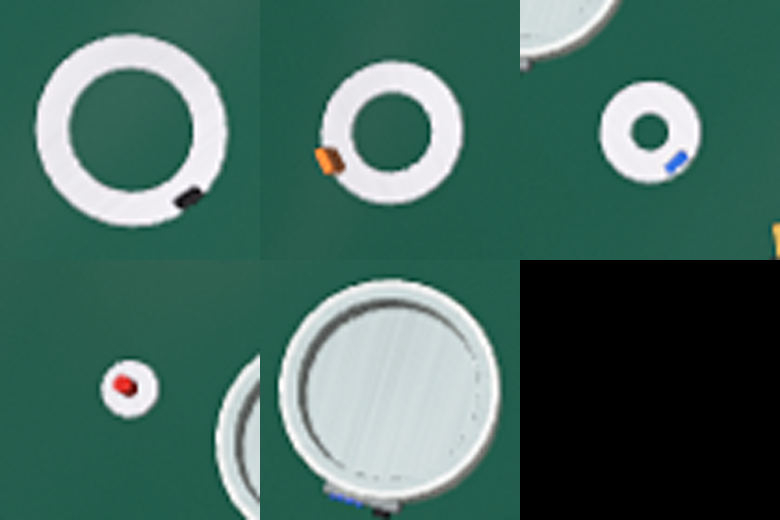

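The crop confirms the picks: a white wide ring with a black tab, a middle ring with an orange tab, a white small ring with a blue tab, the red-knobbed plug, and the round bath. I'll move towards the wide ring's tab at (0.453, -0.431), with the fingers closing along its radial direction (yaw 38°).

```bash
python3 -m jog '{"xyz":[[9.87,-18,0],[9.87,-18,0],[9.87,-18,0],[9.87,-18,0],[9.87,-18,0],[9.87,-18,0],[9.87,-18,0],[9.87,-18,0],[9.87,-18,0],[9.87,-18,0],[9.87,-18,0],[9.87,-18,0]],"angular":[[0,0,-6.1],[0,0,-6.1],[0,0,-6.1],[0,0,-6.1],[0,0,-6.1],[0,0,-6.1],[0,0,-6.1],[0,0,-6.1],[0,0,-6.1],[0,0,-6.1],[0,0,-6.1],[0,0,-6.1]],"claw":[50,50,50,50,50,50,50,50,50,50,50,50]}'
python3 -m jog '{"xyz":[[0,-19,-4],[0,-19,-4],[0,-19,-4],[0,-19,-4],[0,-19,-4],[0,-19,-4],[0,-19,-4],[0,-19,-4],[0,-19,-4],[0,-19,-4],[0,-19,-4],[0,-19,-4]],"angular":[[0,0,0],[0,0,0],[0,0,0],[0,0,0],[0,0,0],[0,0,0],[0,0,0],[0,0,0],[0,0,0],[0,0,0],[0,0,0],[0,0,0]],"claw":[50,50,50,50,50,50,50,50,50,50,50,50]}'
python3 - <<'E'
from h import *
print(st()); c=imaging.get_calibration("wrist"); im=imaging.snapshot("wrist"); cv2.imwrite('pics/w1.png',im[:,:,::-1])
E
```

```text
time_s: 1.15
position: [0.4473, 0.0693, 0.2388]
orientation: [-0.0, 0.443, 0.897, 0.0]
force: [0.3, 1.1, -0.3]
opening: 0.05
grip_force: 0.0
time_s: 2.15
position: [0.446, -0.407, 0.1374]
orientation: [-0.0, 0.444, 0.896, -0.0]
force: [0.4, 0.1, -0.3]
opening: 0.05
grip_force: 0.0
{'time_s': np.float64(2.15), 'position': array([ 0.446 , -0.407 ,  0.1374]), 'orientation': array([-3.000e-04,  4.435e-01,  8.963e-01, -0.000e+00]), 'opening': np.float64(0.05), 'force': array([ 0.3754,  0.1266, -0.271 ]), 'grip_force': np.float64(0.0)}
```

View pics/w1.png

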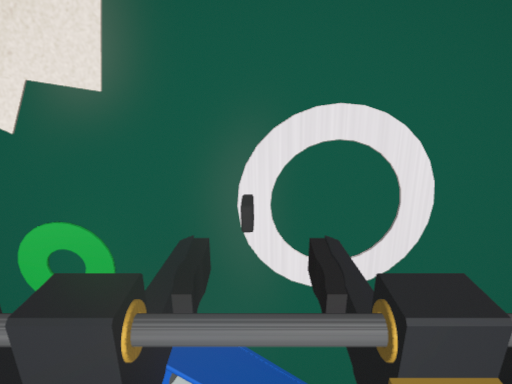

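The wrist view shows the wide ring, with its black tab at (247,213). I'll let the arm settle and measure the ring from here.

```bash
python3 -m jog '{"xyz":[[0,0,0],[0,0,0],[0,0,0]],"angular":[[0,0,0],[0,0,0],[0,0,0]],"claw":[50,50,50]}'
cat >> h.py <<'E'
def wring(tabmask,name="wrist",v=140,z0=0.0,near=None):
    """largest white ring -> centre, tab"""
    c=imaging.get_calibration(name); im=imaging.snapshot(name); c=imaging.get_calibration(name) if name!="wrist" else c
    m=white(im,v); cs,_=cv2.findContours(m[:300],cv2.RETR_EXTERNAL,cv2.CHAIN_APPROX_NONE); cs=[k for k in cs if cv2.contourArea(k)>300]
    for k in cs:
        k=k.reshape(-1,2); p=cast(c,k[(k[:,1]<297)&(k[:,0]>1)&(k[:,0]<510)],z0+.012)
        if len(p)>20: print('white',k.mean(0).round(),rcirc(p))
    n,l,s,ce=cv2.connectedComponentsWithStats(tabmask(im).astype(np.uint8)[:300])
    for i in range(1,n):
        if s[i,4]>60: print('tab',ce[i].round(),s[i,4],cast(c,ce[i],z0+.035))
    return im,c
E
python3 - <<'E'
from h import *
print(st()); im,c=wring(lambda i:i.max(2)<60); print(c['R'],-c['R'].T@c['t'])
E
```

```text
time_s: 2.45
position: [0.447, -0.4024, 0.139]
orientation: [-0.0, 0.442, 0.897, 0.0]
force: [0.5, 0.1, 0.2]
opening: 0.05
grip_force: 0.0
{'time_s': np.float64(2.45), 'position': array([ 0.447 , -0.4024,  0.139 ]), 'orientation': array([-1.000e-04,  4.422e-01,  8.969e-01,  1.000e-04]), 'opening': np.float64(0.05), 'force': array([0.4579, 0.1246, 0.1554]), 'grip_force': np.float64(0.0)}
white [324. 196.] (array([ 0.51264787, -0.38047962]), np.float64(0.08556346979477787), 461)
white [42. 58.] (array([ 0.25422692, -0.42103789]), np.float64(0.04287586583628614), 166)
tab [243. 215.] 324 [[ 0.45058079 -0.42895367]]
tab [138. 279.] 5501 [[ 0.41306461 -0.53582466]]
tab [380. 279.] 5565 [[ 0.5852719  -0.40390233]]
[[ 7.93776895e-01  6.08208984e-01  2.69844440e-04]
 [ 5.75972223e-01 -7.51846898e-01  3.20908461e-01]
 [ 1.95382291e-01 -2.54574298e-01 -9.47110177e-01]] [ 0.39561782 -0.33553448  0.2859277 ]
```

```bash
python3 -m jog '{"xyz":[[0.2,-1.1,-1],[0.2,-1.1,-2],[0.2,-1.1,-3],[0.2,-1.1,-4],[0.2,-1.1,-4.7],[0.2,-1.1,-4.92],[0.2,-1.1,-4.92],[0.2,-1.1,-4.92],[0.2,-1.1,-4.92],[0.2,-1.1,-4.92],[0.2,-1.1,-4.92],[0.2,-1.1,-4.92]],"angular":[[0,0,0.1],[0,0,0.1],[0,0,0.1],[0,0,0.1],[0,0,0.1],[0,0,0.1],[0,0,0.1],[0,0,0.1],[0,0,0.1],[0,0,0.1],[0,0,0.1],[0,0,0.1]],"claw":[50,50,50,50,50,50,50,0,0,0,0,0]}' 40
python3 -m jog '{"xyz":[[0,0,0],[0,0,0],[0,0,0],[0,0,0],[0,0,0.5],[0,0,1],[0,0,2],[0,0,3.5],[0,0,5],[0,0,6],[0,0,6],[0,0,6]],"angular":[[0,0,0],[0,0,0],[0,0,0],[0,0,0],[0,0,0],[0,0,0],[0,0,0],[0,0,0],[0,0,0],[0,0,0],[0,0,0],[0,0,0]],"claw":[0,0,0,0,0,0,0,0,0,0,0,0]}' 40
python3 - <<'E'
from h import *
im,c=wring(lambda i:i.max(2)<60,z0=.15); cv2.imwrite('pics/w2.png',im[:,:,::-1])
E
```

```text
time_s: 3.5
position: [0.452, -0.4313, 0.0164]
orientation: [0.0, 0.439, 0.899, -0.0]
force: [0.5, 0.3, 0.4]
opening: 0.0186
grip_force: 0.0
time_s: 4.5
position: [0.4519, -0.4312, 0.1662]
orientation: [0.001, 0.439, 0.899, -0.0]
force: [-0.1, -0.7, -1.8]
opening: 0.01
grip_force: 40.0
white [381. 146.] (array([ 0.4778911 , -0.37079208]), np.float64(0.05514892076798495), 324)
white [58. 38.] (array([ 0.32948747, -0.40560832]), np.float64(0.024403330251924316), 174)
tab [259. 277.] 10301 [[ 0.45265748 -0.43195685]]
```

View pics/w2.png

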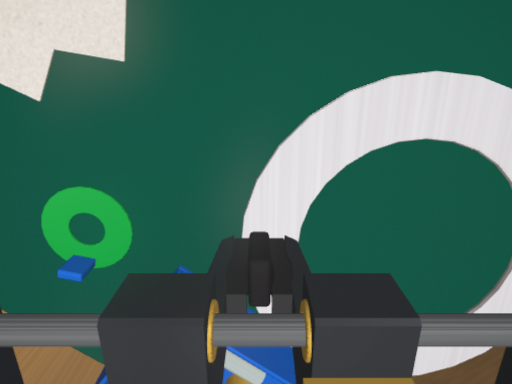

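The wide ring is held flat in the gripper. Carrying it over the bath at a ring height of about 0.15 m.

```bash
python3 -m jog '{"xyz":[[0.42,1.54,0],[0.84,3.08,0],[1.26,4.61,0],[1.68,6.15,0],[2.1,7.69,0],[2.53,9.23,0],[2.95,10.77,0],[3.37,12.3,0],[3.79,13.84,0],[4.1,15,0],[4.21,15.38,0],[4.21,15.38,0]],"angular":[[0,0,0],[0,0,0],[0,0,0],[0,0,0],[0,0,0],[0,0,0],[0,0,0],[0,0,0],[0,0,0],[0,0,0],[0,0,0],[0,0,0]],"claw":[0,0,0,0,0,0,0,0,0,0,0,0]}'
python3 -m jog '{"xyz":[[0,0,0],[0,0,0],[0,0,-1],[0,0,-1],[0,0,-1],[0,0,-1]],"angular":[[0,0,0],[0,0,0],[0,0,0],[0,0,0],[0,0,0],[0,0,0]],"claw":[0,0,0,0,0,0]}'
python3 - <<'E'
from h import *
print(st())
for n in("top","scene"):
    im=imaging.snapshot(n); cv2.imwrite(f'pics/{n}1.png',im[:,:,::-1])
a=cv2.imread('pics/top1.png')[130:240,160:290]; b=cv2.imread('pics/scene1.png')[130:250,215:345]
cv2.imwrite('pics/c1.png',np.hstack([cv2.resize(a,(400,340),interpolation=2),cv2.resize(b,(400,340),interpolation=2)]))
E
```

```text
time_s: 5.55
position: [0.5566, -0.0444, 0.1638]
orientation: [-0.002, 0.437, 0.899, -0.0]
force: [-0.4, 0.2, -2.4]
opening: 0.0096
grip_force: 40.0
time_s: 6.05
position: [0.5572, -0.0476, 0.1413]
orientation: [0.0, 0.439, 0.898, -0.0]
force: [0.0, -0.3, -1.3]
opening: 0.0095
grip_force: 40.0
{'time_s': np.float64(6.05), 'position': array([ 0.5572, -0.0476,  0.1413]), 'orientation': array([ 1.000e-04,  4.393e-01,  8.983e-01, -0.000e+00]), 'opening': np.float64(0.0095), 'force': array([ 0.0319, -0.3109, -1.2639]), 'grip_force': np.float64(40.0143)}
```

View pics/c1.png

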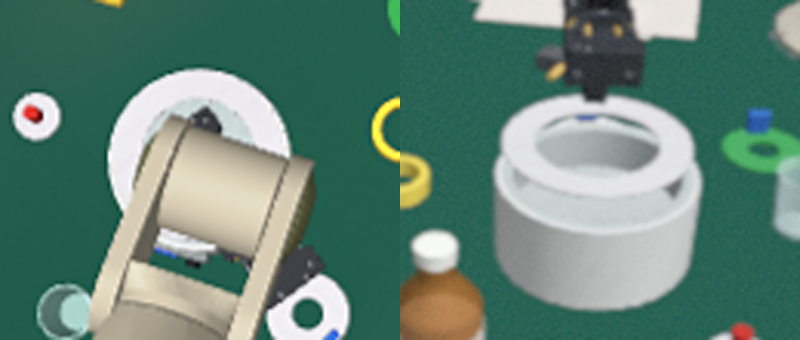

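Scene view: the ring hovers flat over the bath and looks centred. I'll measure its centre from the visible arc in the top view.

```bash
cat >> h.py <<'E'
def arc(name,z,near,R,cam,green=True,tol=.004,rng=None):
    """outer circle of known radius R through white/green edge points near predicted centre"""
    from scipy.optimize import least_squares
    im=cv2.imread(name)[:,:,::-1]; h=cv2.cvtColor(im,cv2.COLOR_RGB2HSV)
    g=((h[...,0]>60)&(h[...,0]<95)&(h[...,1]>100)).astype(np.uint8); w=white(im,120,70)
    e=(w>0)&(cv2.dilate(g,np.ones((5,5)))>0); y,x=np.nonzero(e); c=imaging.get_calibration(cam)
    p=cast(c,np.c_[x,y],z); p=p[abs(np.hypot(*(p-near).T)-R)<.01]
    r=least_squares(lambda s:np.hypot(*(p-s).T)-R+.0008,near,loss='soft_l1',f_scale=.001); print(name,r.x,len(p)); return r.x
E
python3 - <<'E'
from h import *
arc('pics/top1.png',.137,np.array([.618,.002]),.088,'top')
arc('pics/top0.png',.1,np.array([.618,.002]),.096,'top')
arc('pics/top0.png',.012,np.array([.5134,-.382]),.088,'top')
E
```

```text
pics/top1.png [ 6.17303130e-01 -2.72265575e-04] 277
pics/top0.png [0.61652708 0.0013176 ] 387
pics/top0.png [ 0.51352519 -0.3838674 ] 362
```

```bash
python3 -m jog '{"xyz":[[0,0.06,0],[0,0.06,-0.3],[0,0.06,-0.6],[0,0.06,-0.8],[0,0.06,-1.0],[0,0.06,-1.1],[0,0.06,-1.2],[0,0.06,-1.28],[0,0.06,-1.31],[0,0.06,-1.31],[0,0.06,-1.31]],"angular":[[0,0,0],[0,0,0],[0,0,0],[0,0,0],[0,0,0],[0,0,0],[0,0,0],[0,0,0],[0,0,0],[0,0,0],[0,0,0]],"claw":[0,0,0,0,0,0,0,0,0,0,0]}'
```

```text
time_s: 7.07
position: [0.5572, -0.0452, 0.1082]
orientation: [0.0, 0.439, 0.899, 0.0]
force: [-0.2, -0.4, -1.3]
opening: 0.0096
grip_force: 40.0
```

```bash
python3 -m jog '{"xyz":[[0,0,0],[0,0,0],[0,0,0],[0,0,0],[0,0,0],[0,0,1],[0,0,2],[0,0,3],[0,0,4],[0,0,4]],"angular":[[0,0,0],[0,0,0],[0,0,0],[0,0,0],[0,0,0],[0,0,0],[0,0,0],[0,0,0],[0,0,0],[0,0,0]],"claw":[30,30,30,30,30,40,40,40,40,40]}'
python3 -m jog '{"xyz":[[0,1.6,0],[0,3.2,0],[0,4.8,0],[0,6.4,0],[0,8,0],[0,9.6,0],[0,11.2,0],[0,12,0],[0,12,0],[0,12,0],[0,12,0]],"angular":[[0,0,1.4],[0,0,2.8],[0,0,4.2],[0,0,5.6],[0,0,7],[0,0,8.4],[0,0,9.8],[0,0,11.2],[0,0,12.6],[0,0,14],[0,0,15.4]],"claw":[50,50,50,50,50,50,50,50,50,50,50]}'
python3 - <<'E'
from h import *
print(st())
for n in("top","scene"):
    im=imaging.snapshot(n); cv2.imwrite(f'pics/{n}2.png',im[:,:,::-1])
arc('pics/top2.png',.104,np.array([.618,.002]),.088,'top')
a=cv2.imread('pics/top2.png')[130:240,160:290]; b=cv2.imread('pics/scene2.png')[130:250,215:345]
cv2.imwrite('pics/c2.png',np.hstack([cv2.resize(a,(400,340),interpolation=2),cv2.resize(b,(400,340),interpolation=2)]))
E
```

```text
time_s: 7.9
position: [0.5587, -0.0455, 0.2128]
orientation: [0.004, 0.439, 0.899, 0.001]
force: [1.1, 0.0, 0.8]
opening: 0.0394
grip_force: 0.0
time_s: 8.82
position: [0.5567, 0.2555, 0.207]
orientation: [-0.001, -0.22, 0.976, -0.0]
force: [-0.5, -0.2, -0.1]
opening: 0.0501
grip_force: 0.0
{'time_s': np.float64(8.8167), 'position': array([0.5567, 0.2555, 0.207 ]), 'orientation': array([-6.000e-04, -2.195e-01,  9.756e-01, -0.000e+00]), 'opening': np.float64(0.0501), 'force': array([-0.5474, -0.1524, -0.0781]), 'grip_force': np.float64(0.0)}
pics/top2.png [0.62224763 0.00268281] 361
```

View pics/c2.png

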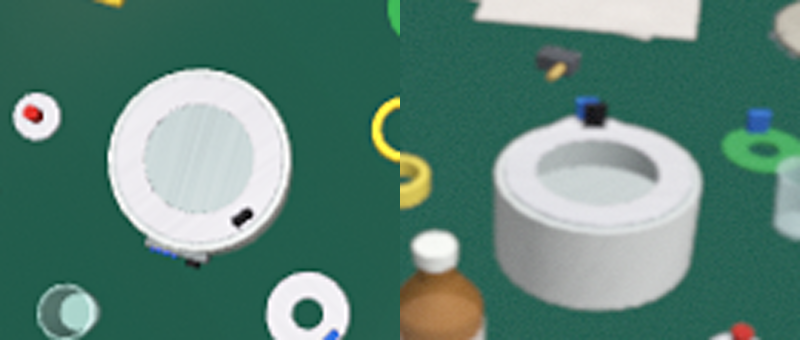

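The wide ring is seated flat (black tab at crop (243,216)). Next is the middle ring.

```bash
python3 -m jog '{"xyz":[[-0.6,1.4,-0.5],[-1.2,2.8,-1],[-1.8,4.2,-1.5],[-2.4,5.6,-2],[-2.76,6.7,-2.7],[-2.76,6.7,-2.7],[-2.76,6.7,-2.7],[-2.76,6.7,-2.7]],"angular":[[0,0,1],[0,0,1],[0,0,1],[0,0,1],[0,0,1],[0,0,1],[0,0,1],[0,0,1]],"claw":[50,50,50,50,50,50,50,50]}'
python3 - <<'E'
from h import *
print(st()); im,c=wring(lambda i:hue(i,3,20))
im=cv2.imread('pics/top2.png')[:,:,::-1]; c=imaging.get_calibration("top")
h=cv2.cvtColor(im,cv2.COLOR_RGB2HSV)
print(h[182,225],h[182,202],h[160,225])
d=im[...,0].astype(int); m=((d<(d[182,225]+d[182,202])/2)&(np.hypot(*np.ogrid[-182:384-182,-225:512-225][::-1])<22) if 0 else 0)
yy,xx=np.mgrid[:384,:512]; m=((d<(d[182,225]+d[182,202])/2)&(np.hypot(xx-225,yy-181)<22)).astype(np.uint8)
k=max(cv2.findContours(m,0,cv2.CHAIN_APPROX_NONE)[0],key=cv2.contourArea).reshape(-1,2); print(rcirc(cast(c,k,.104)))
E
```

```text
time_s: 9.58
position: [0.4885, 0.4219, 0.1406]
orientation: [0.0, -0.257, 0.966, -0.0]
force: [0.9, 0.9, 0.3]
opening: 0.0503
grip_force: 0.0
{'time_s': np.float64(9.5833), 'position': array([0.4885, 0.4219, 0.1406]), 'orientation': array([ 1.000e-04, -2.572e-01,  9.664e-01, -1.000e-04]), 'opening': np.float64(0.0503), 'force': array([0.8691, 0.9272, 0.3461]), 'grip_force': np.float64(0.0)}
white [210. 178.] (array([0.51567921, 0.37696732]), np.float64(0.06538857722602608), 346)
tab [263. 188.] 400 [[0.48642007 0.42495687]]
[ 90  14 214] [135   4 238] [128   4 239]
(array([0.61952759, 0.00261014]), np.float64(0.05576163112436474), 77)
```

```bash
python3 -m jog '{"xyz":[[-0.06,0.08,-1],[-0.06,0.08,-2],[-0.06,0.08,-3],[-0.06,0.08,-4],[-0.06,0.08,-4.7],[-0.06,0.08,-4.97],[-0.06,0.08,-4.97],[-0.06,0.08,-4.97],[-0.06,0.08,-4.97],[-0.06,0.08,-4.97],[-0.06,0.08,-4.97],[-0.06,0.08,-4.97]],"angular":[[0,0,0.3],[0,0,0.3],[0,0,0.3],[0,0,0.3],[0,0,0.3],[0,0,0.3],[0,0,0.3],[0,0,0.3],[0,0,0.3],[0,0,0.3],[0,0,0.3],[0,0,0.3]],"claw":[50,50,50,50,50,50,50,0,0,0,0,0]}' 40
python3 -m jog '{"xyz":[[0,0,0],[0,0,0],[0,0,0],[0,0,0],[0,0,0.5],[0,0,1],[0,0,2],[0,0,3.5],[0,0,5],[0,0,6],[0,0,6],[0,0,6]],"angular":[[0,0,0],[0,0,0],[0,0,0],[0,0,0],[0,0,0],[0,0,0],[0,0,0],[0,0,0],[0,0,0],[0,0,0],[0,0,0],[0,0,0]],"claw":[0,0,0,0,0,0,0,0,0,0,0,0]}' 40
```

```text
time_s: 10.63
position: [0.4868, 0.4245, 0.017]
orientation: [0.001, -0.271, 0.963, 0.0]
force: [0.8, -0.7, -0.1]
opening: 0.0186
grip_force: 0.0
time_s: 11.63
position: [0.4866, 0.4244, 0.1676]
orientation: [0.001, -0.271, 0.963, 0.0]
force: [-0.4, 0.7, -3.0]
opening: 0.0097
grip_force: 39.9
```

```bash
python3 -m jog '{"xyz":[[0.42,-1.5,0],[0.84,-3,0],[1.26,-4.5,0],[1.68,-6,0],[2.1,-7.5,0],[2.52,-9,0],[2.94,-10.5,0],[3.36,-12,0],[3.7,-13.5,0],[4,-14.6,0],[4.14,-14.95,0],[4.14,-14.95,0]],"angular":[[0,0,0],[0,0,0],[0,0,0],[0,0,0],[0,0,0],[0,0,0],[0,0,0],[0,0,0],[0,0,0],[0,0,0],[0,0,0],[0,0,0]],"claw":[0,0,0,0,0,0,0,0,0,0,0,0]}'
python3 -m jog '{"xyz":[[0,0,0],[0,0,-0.6],[0,0,-1.2],[0,0,-1.2],[0,0,-1.2],[0,0,-1.2]],"angular":[[0,0,0],[0,0,0],[0,0,0],[0,0,0],[0,0,0],[0,0,0]],"claw":[0,0,0,0,0,0]}'
python3 - <<'E'
from h import *
print(st())
for n in("top","scene"):
    im=imaging.snapshot(n); cv2.imwrite(f'pics/{n}3.png',im[:,:,::-1])
a=cv2.imread('pics/top3.png')[130:240,160:290]; b=cv2.imread('pics/scene3.png')[130:250,215:345]
cv2.imwrite('pics/c3.png',np.hstack([cv2.resize(a,(400,340),interpolation=2),cv2.resize(b,(400,340),interpolation=2)]))
E
```

```text
time_s: 12.63
position: [0.5899, 0.0487, 0.1645]
orientation: [-0.001, -0.269, 0.963, 0.001]
force: [0.7, 0.1, -1.6]
opening: 0.0094
grip_force: 39.9
time_s: 13.13
position: [0.5901, 0.0517, 0.1369]
orientation: [0.0, -0.272, 0.962, -0.0]
force: [0.3, -0.2, -1.5]
opening: 0.0099
grip_force: 39.9
{'time_s': np.float64(13.1333), 'position': array([0.5901, 0.0517, 0.1369]), 'orientation': array([ 3.000e-04, -2.718e-01,  9.624e-01, -1.000e-04]), 'opening': np.float64(0.0099), 'force': array([ 0.2559, -0.2351, -1.5191]), 'grip_force': np.float64(39.9465)}
```

View pics/c3.png

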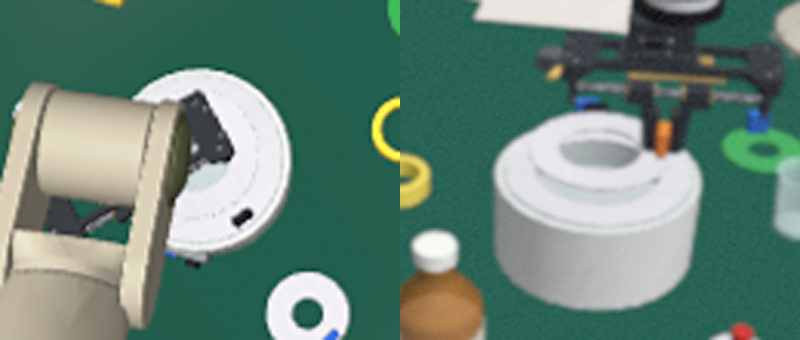

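The middle ring hovers flat and centred over the wide ring's hole. Lowering it now.

```bash
python3 -m jog '{"xyz":[[0,-0.02,-0.2],[0,-0.02,-0.4],[0,-0.02,-0.55],[0,-0.02,-0.7],[0,-0.02,-0.8],[0,-0.02,-0.9],[0,-0.02,-0.97],[0,-0.02,-0.97],[0,-0.02,-0.97],[0,-0.02,-0.97]],"angular":[[0,0,0],[0,0,0],[0,0,0],[0,0,0],[0,0,0],[0,0,0],[0,0,0],[0,0,0],[0,0,0],[0,0,0]],"claw":[0,0,0,0,0,0,0,0,0,0]}'
```

```text
time_s: 14.07
position: [0.5901, 0.0501, 0.1127]
orientation: [0.0, -0.271, 0.963, -0.0]
force: [-3.6, -0.2, 5.8]
opening: 0.0098
grip_force: 39.9
```

```bash
python3 -m jog '{"xyz":[[0,0,0],[0,0,0],[0,0,0],[0,0,0],[0,0,0],[0,0,1],[0,0,2],[0,0,3],[0,0,4],[0,0,4]],"angular":[[0,0,0],[0,0,0],[0,0,0],[0,0,0],[0,0,0],[0,0,0],[0,0,0],[0,0,0],[0,0,0],[0,0,0]],"claw":[30,30,30,30,30,40,40,40,40,40]}'
python3 -m jog '{"xyz":[[-0.6,-0.8,0],[-1.2,-1.6,0],[-1.8,-2.4,0],[-2.4,-3.2,0],[-3,-4,0],[-3.6,-4.8,0],[-4.2,-5.6,0],[-4.8,-6.4,0],[-5.4,-7.2,0],[-6,-7.64,0],[-6.23,-7.64,0],[-6.23,-7.64,0]],"angular":[[0,0,-1.4],[0,0,-2.8],[0,0,-4.2],[0,0,-5.6],[0,0,-7],[0,0,-8.4],[0,0,-9.8],[0,0,-11.2],[0,0,-12.6],[0,0,-14],[0,0,-15.6],[0,0,-15.6]],"claw":[50,50,50,50,50,50,50,50,50,50,50,50]}'
python3 -m jog '{"xyz":[[0,0,-1],[0,0,-2],[0,0,-3],[0,0,-3],[0,0,-3]],"angular":[[0,0,0],[0,0,0],[0,0,0],[0,0,0],[0,0,0]],"claw":[50,50,50,50,50]}'
python3 - <<'E'
from h import *
print(st()); im,c=wring(lambda i:hue(i,100,130)); cv2.imwrite('pics/w4.png',im[:,:,::-1])
for n in("top","scene"):
    im=imaging.snapshot(n); cv2.imwrite(f'pics/{n}4.png',im[:,:,::-1])
a=cv2.imread('pics/top4.png')[130:240,160:290]; b=cv2.imread('pics/scene4.png')[130:250,215:345]
cv2.imwrite('pics/c4.png',np.hstack([cv2.resize(a,(400,340),interpolation=2),cv2.resize(b,(400,340),interpolation=2)]))
E
```

```text
time_s: 14.9
position: [0.5917, 0.05, 0.2169]
orientation: [0.004, -0.271, 0.963, -0.002]
force: [0.0, -0.3, 0.3]
opening: 0.0399
grip_force: 0.0
time_s: 15.9
position: [0.4332, -0.1413, 0.2116]
orientation: [-0.0, 0.398, 0.917, 0.0]
force: [0.4, -1.0, -0.6]
opening: 0.05
grip_force: 0.0
time_s: 16.32
position: [0.4344, -0.1405, 0.1366]
orientation: [-0.001, 0.394, 0.919, 0.0]
force: [1.1, -0.9, 0.1]
opening: 0.0496
grip_force: 0.0
{'time_s': np.float64(16.3167), 'position': array([ 0.4344, -0.1405,  0.1366]), 'orientation': array([-1.200e-03,  3.939e-01,  9.191e-01,  2.000e-04]), 'opening': np.float64(0.0496), 'force': array([ 1.1379, -0.8802,  0.0562]), 'grip_force': np.float64(0.0)}
white [500. 261.] (array([ 0.65083795, -0.03900949]), np.float64(0.02032715392375877), 62)
white [490. 239.] (array([ 0.653745  , -0.02420559]), np.float64(0.04039339215463659), 93)
white [292. 179.] (array([ 0.45969774, -0.11453745]), np.float64(0.04544884178474097), 253)
tab [259. 187.] 402 [[ 0.43223905 -0.13827299]]
```

View pics/c4.png

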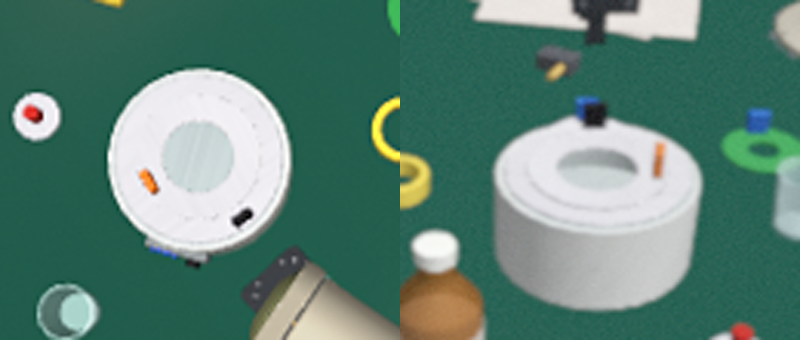

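The middle ring is nested flat (orange tab at crop (148,181)). Grasping the small ring next.

```bash
python3 -m jog '{"xyz":[[-0.04,0.04,-1],[-0.04,0.04,-2],[-0.04,0.04,-3],[-0.04,0.04,-4],[-0.04,0.04,-4.6],[-0.04,0.04,-4.84],[-0.04,0.04,-4.84],[-0.04,0.04,-4.84],[-0.04,0.04,-4.84],[-0.04,0.04,-4.84],[-0.04,0.04,-4.84],[-0.04,0.04,-4.84]],"angular":[[0,0,-0.25],[0,0,-0.25],[0,0,-0.25],[0,0,-0.25],[0,0,-0.25],[0,0,-0.25],[0,0,-0.25],[0,0,-0.25],[0,0,-0.25],[0,0,-0.25],[0,0,-0.25],[0,0,-0.25]],"claw":[44,44,44,44,44,44,44,0,0,0,0,0]}' 40
python3 -m jog '{"xyz":[[0,0,0],[0,0,0],[0,0,0],[0,0,0],[0,0,0.5],[0,0,1],[0,0,2],[0,0,3.5],[0,0,5],[0,0,6],[0,0,6],[0,0,6]],"angular":[[0,0,0],[0,0,0],[0,0,0],[0,0,0],[0,0,0],[0,0,0],[0,0,0],[0,0,0],[0,0,0],[0,0,0],[0,0,0],[0,0,0]],"claw":[0,0,0,0,0,0,0,0,0,0,0,0]}' 40
python3 - <<'E'
from h import *
print(st())
im=cv2.imread('pics/top4.png')[:,:,::-1]; c=imaging.get_calibration("top"); d=im[...,0].astype(int)
yy,xx=np.mgrid[:384,:512]; m=((d<228)&(np.hypot(xx-225,yy-181)<16)).astype(np.uint8)
k=max(cv2.findContours(m,0,cv2.CHAIN_APPROX_NONE)[0],key=cv2.contourArea).reshape(-1,2); print(rcirc(cast(c,k,.108)))
E
```

```text
time_s: 17.47
position: [0.4336, -0.14, 0.0165]
orientation: [0.001, 0.405, 0.914, -0.0]
force: [0.8, 0.3, 0.2]
opening: 0.0128
grip_force: 0.0
time_s: 18.47
position: [0.4334, -0.1399, 0.1664]
orientation: [0.001, 0.405, 0.914, -0.0]
force: [-0.3, 0.9, -1.7]
opening: 0.0093
grip_force: 40.0
{'time_s': np.float64(18.4667), 'position': array([ 0.4334, -0.1399,  0.1664]), 'orientation': array([ 8.000e-04,  4.051e-01,  9.143e-01, -1.000e-04]), 'opening': np.float64(0.0093), 'force': array([-0.3449,  0.9349, -1.6666]), 'grip_force': np.float64(39.9927)}
(array([0.62066631, 0.00343901]), np.float64(0.03731497702600941), 51)
```

```bash
python3 -m jog '{"xyz":[[0.75,0.43,0],[1.5,0.86,0],[2.25,1.29,0],[3,1.72,0],[3.75,2.15,0],[4.5,2.58,0],[5.25,3,0],[6,3.42,0],[6.75,3.84,0],[7.3,4.2,0],[7.46,4.26,0],[7.46,4.26,0]],"angular":[[0,0,1],[0,0,2],[0,0,3],[0,0,4],[0,0,5],[0,0,6],[0,0,7],[0,0,8],[0,0,9],[0,0,9.56],[0,0,9.56],[0,0,9.56]],"claw":[0,0,0,0,0,0,0,0,0,0,0,0]}'
python3 -m jog '{"xyz":[[0,0,0],[0,0,-0.5],[0,0,-0.9],[0,0,-0.9],[0,0,-0.9],[0,0,-0.9]],"angular":[[0,0,0],[0,0,0],[0,0,0],[0,0,0],[0,0,0],[0,0,0]],"claw":[0,0,0,0,0,0]}'
python3 - <<'E'
from h import *
print(st())
for n in("top","scene"):
    im=imaging.snapshot(n); cv2.imwrite(f'pics/{n}5.png',im[:,:,::-1])
a=cv2.imread('pics/top5.png')[130:240,160:290]; b=cv2.imread('pics/scene5.png')[130:250,215:345]
cv2.imwrite('pics/c5.png',np.hstack([cv2.resize(a,(400,340),interpolation=2),cv2.resize(b,(400,340),interpolation=2)]))
E
```

```text
time_s: 19.47
position: [0.6197, -0.0329, 0.1637]
orientation: [-0.002, 0.0, 1.0, 0.0]
force: [-0.3, -0.2, -1.1]
opening: 0.0098
grip_force: 40.0
time_s: 19.97
position: [0.6197, -0.0337, 0.1438]
orientation: [0.0, 0.0, 1.0, -0.0]
force: [0.3, -0.1, -1.3]
opening: 0.0099
grip_force: 40.0
{'time_s': np.float64(19.9667), 'position': array([ 0.6197, -0.0337,  0.1438]), 'orientation': array([ 1.e-04,  3.e-04,  1.e+00, -1.e-04]), 'opening': np.float64(0.0099), 'force': array([ 0.315 , -0.0866, -1.2526]), 'grip_force': np.float64(39.9926)}
```

View pics/c5.png

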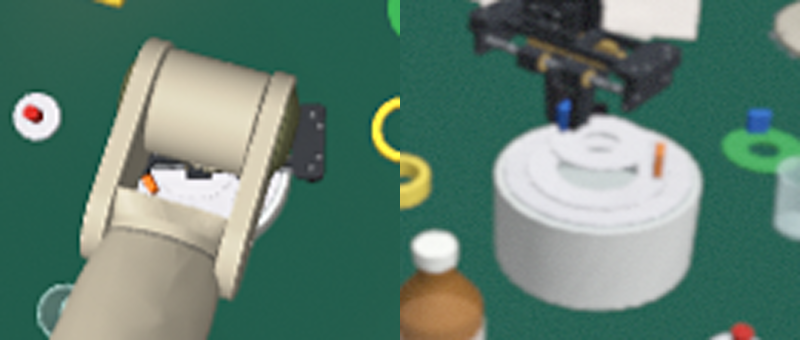

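The small ring hovers flat above the middle hole. Lowering it 1.1 units.

```bash
python3 -m jog '{"xyz":[[0,0.01,-0.2],[0,0.01,-0.4],[0,0.01,-0.6],[0,0.01,-0.75],[0,0.01,-0.85],[0,0.01,-0.95],[0,0.01,-1.05],[0,0.01,-1.1],[0,0.01,-1.1],[0,0.01,-1.1]],"angular":[[0,0,0],[0,0,0],[0,0,0],[0,0,0],[0,0,0],[0,0,0],[0,0,0],[0,0,0],[0,0,0],[0,0,0]],"claw":[0,0,0,0,0,0,0,0,0,0]}'
```

```text
time_s: 20.9
position: [0.6199, -0.0332, 0.1166]
orientation: [0.0, -0.0, 1.0, -0.0]
force: [-1.9, -0.1, 4.7]
opening: 0.0093
grip_force: 40.0
```

```bash
python3 -m jog '{"xyz":[[0,0,0],[0,0,0],[0,0,0],[0,0,0],[0,0,0],[0,0,1],[0,0,2],[0,0,3],[0,0,4],[0,0,4]],"angular":[[0,0,0],[0,0,0],[0,0,0],[0,0,0],[0,0,0],[0,0,0],[0,0,0],[0,0,0],[0,0,0],[0,0,0]],"claw":[30,30,30,30,30,36,40,40,40,40]}'
python3 -m jog '{"xyz":[[0,1,0],[0,2,0],[0.2,3,0],[0.5,4,0],[0.8,5,0],[1.1,6,0],[1.4,7,0],[1.7,8,0],[2,9,0],[2.14,9.18,0],[2.14,9.18,0],[2.14,9.18,0]],"angular":[[0,0,-1.4],[0,0,-2.8],[0,0,-4.2],[0,0,-5.6],[0,0,-7],[0,0,-8.4],[0,0,-9.8],[0,0,-11.2],[0,0,-12.6],[0,0,-14],[0,0,-15.4],[0,0,-16.8]],"claw":[50,50,50,50,50,50,50,50,50,50,50,50]}'
python3 -m jog '{"xyz":[[0,0,-1],[0,0,-2],[0,0,-3],[0,0,-3],[0,0,-3]],"angular":[[0,0,-1.2],[0,0,-1.2],[0,0,-1.2],[0,0,-1.2],[0,0,-1.2]],"claw":[50,50,50,50,50]}'
python3 - <<'E'
from h import *
print(st()); im,c=wring(lambda i:hue(i,0,8)|hue(i,172,180)); cv2.imwrite('pics/w6.png',im[:,:,::-1])
for n in("top","scene"):
    im=imaging.snapshot(n); cv2.imwrite(f'pics/{n}6.png',im[:,:,::-1])
a=cv2.imread('pics/top6.png')[130:240,160:290]; b=cv2.imread('pics/scene6.png')[130:250,215:345]
cv2.imwrite('pics/c6.png',np.hstack([cv2.resize(a,(400,340),interpolation=2),cv2.resize(b,(400,340),interpolation=2)]))
E
```

```text
time_s: 21.73
position: [0.6214, -0.0334, 0.2212]
orientation: [0.004, -0.0, 1.0, -0.001]
force: [0.8, 0.0, -0.0]
opening: 0.0394
grip_force: 0.0
time_s: 22.73
position: [0.6733, 0.1971, 0.2146]
orientation: [-0.0, 0.671, 0.742, -0.001]
force: [0.0, 0.7, -1.1]
opening: 0.0502
grip_force: 0.0
time_s: 23.15
position: [0.6729, 0.1963, 0.1398]
orientation: [-0.001, 0.707, 0.707, -0.001]
force: [0.3, 0.3, 0.7]
opening: 0.05
grip_force: 0.0
{'time_s': np.float64(23.15), 'position': array([0.6729, 0.1963, 0.1398]), 'orientation': array([-0.0009,  0.7071,  0.7071, -0.0012]), 'opening': np.float64(0.05), 'force': array([0.3435, 0.2647, 0.6934]), 'grip_force': np.float64(0.0)}
white [236. 289.] (array([0.64618335, 0.07348186]), np.float64(0.029910861565866646), 46)
white [ 18. 247.] (array([0.45169754, 0.12885685]), np.float64(0.03602180141023839), 90)
white [261. 177.] (array([0.67367147, 0.19857131]), np.float64(0.026176239609508156), 166)
white [481. 117.] (array([0.81845916, 0.2580791 ]), np.float64(0.04682239714741993), 121)
tab [261. 184.] 494 [[0.67367316 0.20014279]]
```

View pics/c6.png

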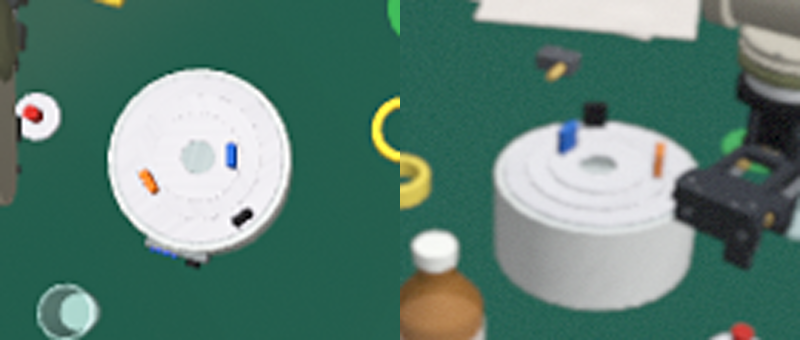

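The small ring is nested flat (blue tab at crop (231,155)). Grasping the plug and measuring the last hole.

```bash
python3 -m jog '{"xyz":[[0.03,0.06,-1],[0.03,0.06,-2],[0.03,0.06,-3],[0.03,0.06,-4],[0.03,0.06,-4.7],[0.03,0.06,-4.92],[0.03,0.06,-4.92],[0.03,0.06,-4.92],[0.03,0.06,-4.92],[0.03,0.06,-4.92],[0.03,0.06,-4.92],[0.03,0.06,-4.92]],"angular":[[0,0,0],[0,0,0],[0,0,0],[0,0,0],[0,0,0],[0,0,0],[0,0,0],[0,0,0],[0,0,0],[0,0,0],[0,0,0],[0,0,0]],"claw":[50,50,50,50,50,50,50,0,0,0,0,0]}' 30
python3 -m jog '{"xyz":[[0,0,0],[0,0,0],[0,0,0],[0,0,0],[0,0,0.5],[0,0,1],[0,0,2],[0,0,3.5],[0,0,5],[0,0,6],[0,0,6],[0,0,6]],"angular":[[0,0,0],[0,0,0],[0,0,0],[0,0,0],[0,0,0],[0,0,0],[0,0,0],[0,0,0],[0,0,0],[0,0,0],[0,0,0],[0,0,0]],"claw":[0,0,0,0,0,0,0,0,0,0,0,0]}' 30
python3 - <<'E'
from h import *
print(st())
im=cv2.imread('pics/top6.png')[:,:,::-1]; c=imaging.get_calibration("top"); d=im[...,0].astype(int)
yy,xx=np.mgrid[:384,:512]; m=((d<228)&(np.hypot(xx-224,yy-181)<8.5)).astype(np.uint8)
k=max(cv2.findContours(m,0,cv2.CHAIN_APPROX_NONE)[0],key=cv2.contourArea).reshape(-1,2); print(rcirc(cast(c,k,.112)))
p,n=blob(hue(im,100,130),(235,180),6); print('blue',cast(c,p,.135))
E
```

```text
time_s: 24.3
position: [0.6744, 0.1979, 0.0188]
orientation: [0.0, 0.707, 0.707, 0.0]
force: [0.5, -0.6, 0.6]
opening: 0.0186
grip_force: 0.0
time_s: 25.3
position: [0.6744, 0.1979, 0.1703]
orientation: [0.001, 0.707, 0.707, 0.001]
force: [-0.1, 0.5, -2.0]
opening: 0.0169
grip_force: 30.0
{'time_s': np.float64(25.3), 'position': array([0.6744, 0.1979, 0.1703]), 'orientation': array([0.0011, 0.7071, 0.7071, 0.0014]), 'opening': np.float64(0.0169), 'force': array([-0.0899,  0.5071, -2.029 ]), 'grip_force': np.float64(29.9904)}
(array([0.62092247, 0.00238172]), np.float64(0.01668397542959652), 24)
blue [[ 0.61908228 -0.03485356]]
```

```bash
python3 -m jog '{"xyz":[[-0.3,-1,0],[-0.6,-2,0],[-0.9,-3,0],[-1.2,-4,0],[-1.5,-5,0],[-1.8,-6.2,0],[-2.1,-7.3,0],[-2.16,-7.81,0],[-2.16,-7.81,0],[-2.16,-7.81,0],[-2.16,-7.81,-0.5],[-2.16,-7.81,-0.8]],"angular":[[0,0,0],[0,0,0],[0,0,0],[0,0,0],[0,0,0],[0,0,0],[0,0,0],[0,0,0],[0,0,0],[0,0,0],[0,0,0],[0,0,0]],"claw":[0,0,0,0,0,0,0,0,0,0,0,0]}'
python3 -m jog '{"xyz":[[0,0,0],[0,0,0],[0,0,0]],"angular":[[0,0,0],[0,0,0],[0,0,0]],"claw":[0,0,0]}'
python3 - <<'E'
from h import *
print(st())
a=imaging.snapshot("wrist"); im=imaging.snapshot("scene"); b=im[130:250,215:345]
cv2.imwrite('pics/c7.png',np.hstack([cv2.resize(a,(400,340)),cv2.resize(b,(400,340),interpolation=2)])[:,:,::-1])
E
```

```text
time_s: 26.3
position: [0.6201, 0.0042, 0.1468]
orientation: [-0.001, 0.707, 0.708, -0.0]
force: [-0.5, -0.2, -1.3]
opening: 0.0173
grip_force: 30.0
time_s: 26.55
position: [0.6203, 0.0033, 0.1482]
orientation: [0.0, 0.707, 0.707, 0.0]
force: [0.5, -0.0, -0.3]
opening: 0.0168
grip_force: 30.0
{'time_s': np.float64(26.55), 'position': array([0.6203, 0.0033, 0.1482]), 'orientation': array([1.000e-04, 7.068e-01, 7.074e-01, 1.000e-04]), 'opening': np.float64(0.0168), 'force': array([ 0.5145, -0.0065, -0.2519]), 'grip_force': np.float64(29.9906)}
```

View pics/c7.png

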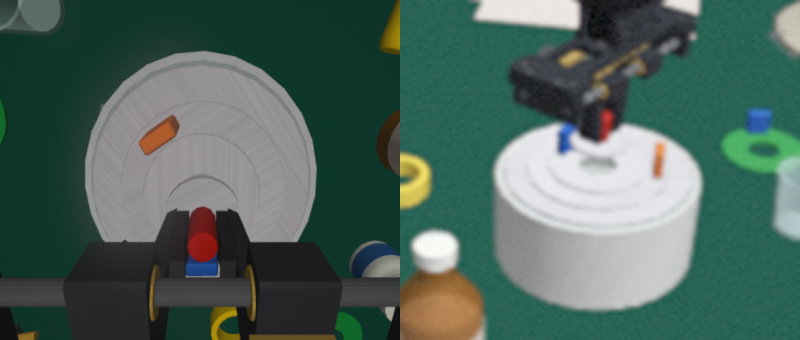

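The plug is centred over the last hole and clear of the tabs. Lowering it.

```bash
python3 -m jog '{"xyz":[[0,0,-0.2],[0,0,-0.4],[0,0,-0.55],[0,0,-0.7],[0,0,-0.8],[0,0,-0.9],[0,0,-1],[0,0,-1.04],[0,0,-1.04],[0,0,-1.04]],"angular":[[0,0,0],[0,0,0],[0,0,0],[0,0,0],[0,0,0],[0,0,0],[0,0,0],[0,0,0],[0,0,0],[0,0,0]],"claw":[0,0,0,0,0,0,0,0,0,0]}'
```

```text
time_s: 27.48
position: [0.6201, 0.0026, 0.1226]
orientation: [0.0, 0.707, 0.707, 0.0]
force: [-3.0, -0.1, 5.0]
opening: 0.0171
grip_force: 30.0
```

Contact at the expected height. Releasing, then retreating.

```bash
python3 -m jog '{"xyz":[[0,0,0],[0,0,0],[0,0,0],[0,0,0],[0,0,0],[0,0,1],[0,0,2],[0,0,3],[0,0,4],[0,0,4]],"angular":[[0,0,0],[0,0,0],[0,0,0],[0,0,0],[0,0,0],[0,0,0],[0,0,0],[0,0,0],[0,0,0],[0,0,0]],"claw":[32,32,32,32,32,34,40,40,40,40]}'
python3 -m jog '{"xyz":[[0,1,0],[0,2,0],[0,3,0],[0,4,0],[0,5,0],[0,6,0],[0,7,0],[0,8,0],[0,8,0],[0,8,0],[0,8,0],[0,8,0]],"angular":[[0,0,0],[0,0,0],[0,0,0],[0,0,0],[0,0,0],[0,0,0],[0,0,0],[0,0,0],[0,0,0],[0,0,0],[0,0,0],[0,0,0]],"claw":[40,40,40,40,40,40,40,40,40,40,40,40]}'
python3 - <<'E'
from h import *
print(st())
for n in("top","scene"):
    im=imaging.snapshot(n); cv2.imwrite(f'pics/{n}8.png',im[:,:,::-1])
a=cv2.imread('pics/top8.png')[130:240,160:290]; b=cv2.imread('pics/scene8.png')[130:250,215:345]
cv2.imwrite('pics/c8.png',np.hstack([cv2.resize(a,(400,340),interpolation=2),cv2.resize(b,(400,340),interpolation=2)]))
E
```

```text
time_s: 28.32
position: [0.6216, 0.0024, 0.2272]
orientation: [0.004, 0.707, 0.707, 0.003]
force: [1.3, -0.7, 1.1]
opening: 0.0403
grip_force: 0.0
time_s: 29.32
position: [0.6202, 0.2015, 0.2217]
orientation: [-0.0, 0.707, 0.707, -0.0]
force: [-1.0, 0.4, 0.4]
opening: 0.0399
grip_force: 0.0
{'time_s': np.float64(29.3167), 'position': array([0.6202, 0.2015, 0.2217]), 'orientation': array([-0.000e+00,  7.075e-01,  7.067e-01, -2.000e-04]), 'opening': np.float64(0.0399), 'force': array([-0.9637,  0.3599,  0.4391]), 'grip_force': np.float64(0.0)}
```

View pics/c8.png

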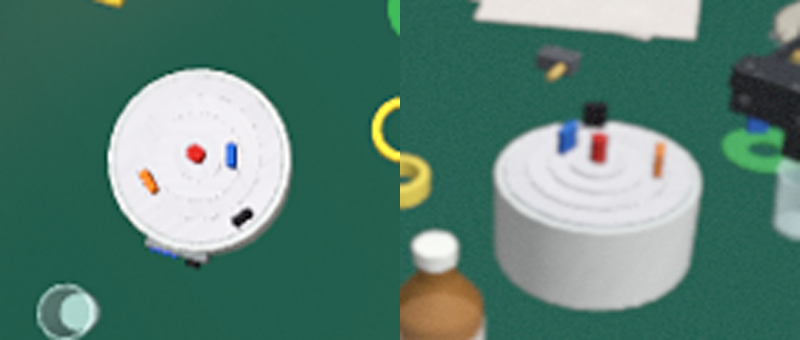

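All four covers are nested flat and concentric (red knob at crop (195,154)), and the beaker and tape roll haven't moved.

```bash
python3 -c "
from station import arm; print(arm.close_job())"
```

```text
the job is handed in; nothing more can be done
None
```

The bath is closed: all four covers are on in order, and in the last images they lie flat and released with the beaker and tape roll unmoved; I handed the job in at about 29 s, and the hand-in returned no verdict.

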